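Sort two stray items into their trays

ROBOT

A 6-joint arm with a two-finger parallel gripper is mounted at the origin on a cart in front of the work surface, level with it; the furniture and walls round the work are solid. World frame = base frame: x ahead of the robot, y to its left, z up, the work surface at z = 0. Lengths are in m, angles in rad, forces in N, time in s.
With the tool pointing down it reaches from about 0.375 to 0.9 m from the base axis. Payload 3.1 kg.
Tool frame: the origin (TCP) lies between the finger pads; the fingertips stand 17 mm ahead of it and the grasp point (between the pads) lies 2 mm behind it (robot.nose_length is the distance from the TCP to the fingertips, in m); z points along the fingers, y is the line along which they close (so a half turn about z gives the same grasp; the last joint's range is limited). The gripper opens to 87 mm and grips with 3 to 60 N. Pads are 19 mm wide; open, the fingers measure 117 mm over their backs; the gripper's body (75 mm by 190 mm) begins 51 mm behind the grasp point.
Start: joints at [-1.359, 0.527, 1.433, -0, 1.181, -0.178], TCP at [0.238, -0.578, 0.24] pointing down, gripper open.
Joint ranges: [-3.08, 3.08], [-0.75, 2.2], [0.22, 2.44], [-1.43, 4.57], [0, 2.65], [-2.85, 2.85]. Speed limits (rad/s): [2.79, 2.79, 3.14, 3.14, 3.14, 3.14].

INTERFACE

Orientations are given as a unit quaternion [x, y, z, w].
In Python, from rig import robot, cams gives the robot as it stands.
- The arm moves only by the shell command python3 -m pendant 'ROWS' [FORCE]. ROWS is JSON, a list of rows, each an object with "jaw": the opening, from 0 (shut) to 1 (fully open); "linear": the shift along the tool's x, y, z in cm, a list of three; "twist": the turn about the tool's z in degrees. A call has 1 to 12 rows; each row shifts and turns the commanded pose from where the row before left it, along the tool's axes as they then stand; what a row does not reach is not made up. A row lasts 1/12 s, in which the tool goes at most 41.7 mm and 7.16 degrees, less where a joint would pass 70% of its speed; a pose out of reach is approached as far as the arm can. A call is refused whole if a number of a shift passes 4.17 or a number of a turn 7.16, either way. A call with a gripper value outside its range is refused whole. The fingers move at their own pace and stop on an object; FORCE is the grip in N (left out, the last holds). Time passes only in rows, so rows that do not move let the fingers close. It gives the time, the measured TCP pose, the force, the opening and the grip force at its end, in the units of the state.
- robot.get_obs(): the state, without advancing time (a new reading comes with each control period).
- cams.camera(name): name is "scene" or "top" or "wrist"; returns a dict with "color" (480x640x3 uint8, blue, green, red), "depth" (480x640 float32, m along the optical axis (not along the pixel's ray), 0 where there is no reading), "fov_y" (degrees; the focal length in pixels is half the picture's height over the tangent of half this angle, whatever the lens; pixels are square), "cx", "cy" (the principal point, pixels), "k1" (the pictures are not rectified: a ray, as slopes to the right and down, at radius r is drawn at 1 + k1 r^2 times it, then the intrinsics apply), "view" (4x4, takes a point from world to camera coordinates). Camera axes: x right, y down, z forward; pixel columns grow to the right and rows downward; lengths in m; the calibration is good to about 2 mm. A picture is of the moment at which its call begins.
- robot.hand_in(): hands the job in; it is judged then, once.
The state is a dict: "time": time; "q": joint angles; "joint_velocities": joint speeds; "joint_torque": joint torques, N m; "position": TCP position; "tool_rot": TCP orientation; "ft_force": force on the tool from outside, world axes, zero at the start; "moment": the same for the moment, N m; "grip_width": finger opening in m; "grip_force": force on a finger pad.
Only numpy, scipy, OpenCV 4.12 (cv2) and the standard library are available. Lean on these libraries where they do the work, as an engineer would, in place of code of your own. Each camera call takes 0.05 s, during which the arm holds its last target. There are 200 camera calls.

TASK

Sort two stray things on the packing bench: put the blue sensor module into the green tray, with the other sensor module, and the red-capped marker into the yellow tray, with the black marker, each lying flat on the tray's floor. Lower each one into its tray and let go there; do not drop it from above the rim.

Things in the scene. Friction and masses are not known exactly. Their poses are not given: they have to be found in the camera images.
- module_centre (a point): Sensor module lying flat on the worktop: blue box-like housing with a round red spot on top and a green terminal at one end; the only blue one (black or grey modules lying farther off are not meant). 24 mm wide (x), 66 mm long (y), 18 mm high; grasp the housing across its 24 mm width (the straight-sided part, 16 mm high, reaches 22 mm either side of this point along y). Point: middle of the housing, 8 mm above its underside; z up. About 35 g.
- marker_centre (a point): Marker pen lying on the worktop: white barrel, red cap; the only red-capped one. 14 mm wide (x), 127 mm long (y), 14 mm high; does not roll; grasp across its width. Point: its middle, 7 mm above its underside; z up. About 18 g.
- green_tray: Tray for sensor modules: square open green sorting tray, fixed to the worktop, 180 x 180 mm outside, 50 mm high, walls and floor 4 mm thick (172 mm square inside). Origin: centre of its underside, on the worktop; x and y along its sides, z up; its side with a blank white card faces its -x. A black sensor module, 24 mm wide, lies in it near its +y wall (centre about 60 mm from the tray's centre, long side along the tray's x); the rest of its floor is empty.
- yellow_tray: Tray for markers: square open yellow sorting tray, fixed to the worktop, 180 x 180 mm outside, 50 mm high, walls and floor 4 mm thick (172 mm square inside). Origin: centre of its underside, on the worktop; x and y along its sides, z up; its side with a blank white card faces its -x. A black marker, 14 mm wide, lies in it near its +y wall (centre about 60 mm from the tray's centre, long side along the tray's x); the rest of its floor is empty.
Mind the look-alikes: they are no part of the job. What is shaped like the part that bears module_centre but brown is not meant.

How it is judged:
At the end, for the whole second after the job is handed in: The blue sensor module's centre is within 80 mm of the green tray's centre along each of the tray's sides, the marker's centre likewise in the yellow tray; both centres are less than 30 mm above the worktop, both lie within 15 degrees of level, at rest and released (x of module_centre in the frame of green_tray between -0.08 and 0.08 m and y of module_centre in the frame of green_tray between -0.08 and 0.08 m and z of module_centre in the frame of green_tray between 0 and 0.03 m and angle between module_centre's own y axis and vertical between 1.3 and 1.85 rad and linear speed of each of module, marker below 0.03 m/s and contact force between the fingers and module below 0.1 N and x of marker_centre in the frame of yellow_tray between -0.08 and 0.08 m and y of marker_centre in the frame of yellow_tray between -0.08 and 0.08 m and z of marker_centre in the frame of yellow_tray between 0 and 0.03 m and angle between marker_centre's own y axis and vertical between 1.3 and 1.85 rad and contact force between the fingers and marker below 0.1 N); the robot touches nothing.
It fails at once if the module is dropped from above the tray's rim or thrown (moves faster than 1 m/s out of the gripper) (linear speed of module above 1 m/s and contact force between the fingers and module below 0.05 N).
It fails at once if the marker is dropped from above the tray's rim or thrown (moves faster than 1 m/s out of the gripper) (linear speed of marker above 1 m/s and contact force between the fingers and marker below 0.05 N).
It also fails if it takes over 59 s, if anything falls off the work surface, if the arm or the gripper's body presses on something with over 40 N, if the wrist force passes 120 N, or if a joint passes its speed limit or range.

## Working session

There is one attempt and no reset: what is moved stays moved. The work goes in short steps, Python scripts to look and compute and a shell command to move; the robot and the scene stay as the last step left them, time stands still between calls to the robot, and variables do not carry over. Pictures are saved under pics/ and viewed, at most 10 in all, crops included, and the job is handed in when it is done.

```bash
mkdir -p pics; ls; cat > h.py <<'E'
import numpy as np, cv2
from rig import robot, cams
def snap(n):
    c=cams.camera(n); np.savez('/tmp/%s.npz'%n,**c); return c
def load(n): return dict(np.load('/tmp/%s.npz'%n))
def rays(c,px):
    f=240/np.tan(np.radians(float(c['fov_y']))/2)
    K=np.array([[f,0,c['cx']],[0,f,c['cy']],[0,0,1]],float)
    u=cv2.undistortPoints(np.array(px,float).reshape(-1,1,2),K,np.array([float(c['k1']),0,0,0]))[:,0]
    R=c['view'][:3,:3];t=c['view'][:3,3]
    return -R.T@t, np.c_[u,np.ones(len(u))]@R
def onz(c,px,z):
    o,d=rays(c,px); return o+d*((z-o[2])/d[:,2])[:,None]
def proj(c,P):
    P=np.atleast_2d(P)@c['view'][:3,:3].T+c['view'][:3,3]; s=P[:,:2]/P[:,2:]
    f=240/np.tan(np.radians(float(c['fov_y']))/2)
    return s*(1+c['k1']*(s**2).sum(1,keepdims=True))*f+[float(c['cx']),float(c['cy'])]
E
python3 - <<'E'
from h import *
for n in('top','scene'):
    c=snap(n); cv2.imwrite('pics/%s0.png'%n,c['color']); print(n,c['fov_y'],c['k1'],onz(c,[[320,240],[0,0],[639,479]],0).round(3))
print(robot.get_obs())
E
```

```text
pics
top 45.70990676724201 0.028342760597298414 [[ 0.51  -0.005  0.   ]
 [ 1.071  0.73   0.   ]
 [-0.015 -0.694  0.   ]]
scene 54.272007315619454 -0.0696676695329641 [[ 0.555  0.058  0.   ]
 [ 1.058  4.118  0.   ]
 [ 0.444 -0.833  0.   ]]
{'time': 0.1, 'q': array([-1.35948559e+00,  5.28348755e-01,  1.43372397e+00,  7.86926947e-06,
        1.18139639e+00, -1.78499690e-01]), 'joint_velocities': array([ 0.00099374, -0.00148279, -0.00327131, -0.00141867,  0.00239525,
       -0.0008851 ]), 'joint_torque': array([-5.93590503e-04, -4.40985203e+01, -1.77150840e+01,  6.35881629e-02,
        5.34209178e-02, -4.31970329e-05]), 'position': array([ 0.2374102 , -0.5775073 ,  0.23870044]), 'tool_rot': array([ 9.81065890e-01,  1.93671990e-01, -1.17532630e-05, -9.38162394e-04]), 'ft_force': array([ 0.56095918, -0.21764579, -0.938895  ]), 'moment': array([-0.02553294,  0.02737587, -0.00673254]), 'grip_force': 0.0, 'grip_width': 0.08708863335800623}
```

View pics/top0.png

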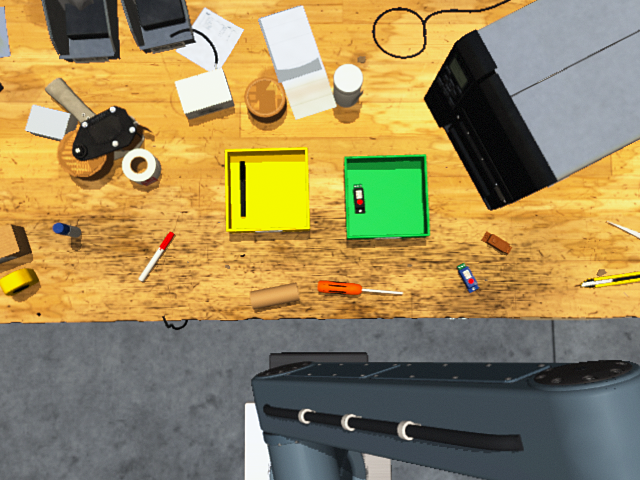

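View pics/scene0.png

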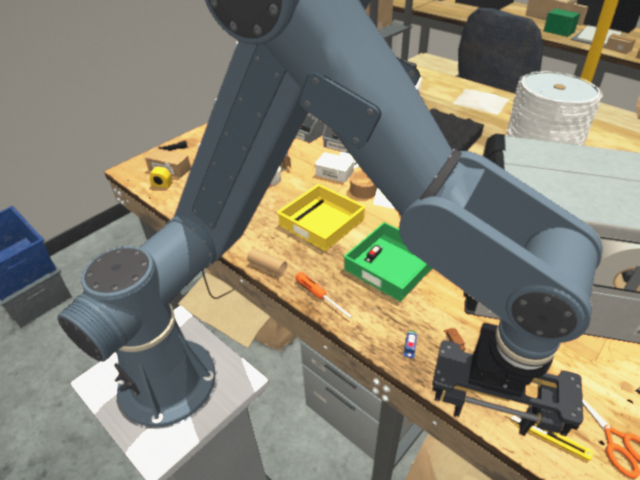

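Top view: the blue module candidates are the blue one at (468,278), the brown one at (497,242) and the black one in the green tray at (359,199). Blue with a red spot fits (468,278). The only red-capped marker is at (157,257). The yellow tray is at (267,190) and the green one at (386,197). Next I measure and confirm with a crop.

```bash
python3 - <<'E'
from h import *
c=load('top'); im=c['color']; hsv=cv2.cvtColor(im,cv2.COLOR_BGR2HSV)
print('cam',rays(c,[[0,0]])[0].round(3))
def comp(m,x0,y0,x1,y1):
    M=np.zeros_like(m); M[y0:y1,x0:x1]=m[y0:y1,x0:x1]
    ys,xs=np.nonzero(M); return np.c_[xs,ys].astype(float)
def axis(P):
    P=P[:,:2]; m,V=cv2.PCACompute(P.astype(np.float32),None); V=V[0]; W=np.array([-V[1],V[0]])
    s=(P-m)@V; w=(P-m)@W
    ctr=m[0]+V*(s.max()+s.min())/2+W*(w.max()+w.min())/2
    return ctr.round(4),np.degrees(np.arctan2(V[1],V[0])).round(1),np.ptp(s).round(4),np.ptp(w).round(4)
H,S,V=cv2.split(hsv)
blue=(H>100)&(H<130)&(S>120)
b=comp(blue,440,250,500,310); print('blue',len(b),axis(onz(c,b,.016)))
# module whole: blue/green/red saturated non-wood
mod=((H>40)&(H<135)&(S>90)); b=comp(mod,440,250,500,310); print('module',axis(onz(c,b,.016)))
white=(S<60)&(V>150); red=((H<6)|(H>172))&(S>150)
for nm,m in(('pen',white|red),('red',red)):
    b=comp(m,130,225,185,290); print(nm,len(b),axis(onz(c,b,.010)))
for nm,m,bx in(('yellow',(H>24)&(H<34)&(S>200),(215,140,320,240)),('green',(H>45)&(H<80)&(S>150),(335,145,440,250))):
    b=comp(m,*bx); k=cv2.minAreaRect(b.astype(np.float32)); q=cv2.boxPoints(k); p=onz(c,q,.05); print(nm,p.mean(0).round(4),p[:,:2].round(3).tolist())
d=c['depth']
o=np.array([[468,278],[157,257],[267,190],[386,197]])
for u,v in o:
    cam=rays(c,[[u,v]]); P=cam[0]+cam[1][0]*d[v,u]; print(u,v,P.round(4))
A=cv2.resize(im[225:305,430:530],None,fx=4,fy=4,interpolation=cv2.INTER_CUBIC)
B=cv2.resize(im[225:305,110:210],None,fx=4,fy=4,interpolation=cv2.INTER_CUBIC)
cv2.imwrite('pics/crop1.png',np.hstack([A,B]))
E
```

```text
cam [ 0.394 -0.007  1.286]
blue 125 (array([ 0.4187, -0.335 ]), np.float32(26.4), np.float64(0.0541), np.float64(0.024))
module (array([ 0.4236, -0.3329]), np.float32(26.5), np.float64(0.065), np.float64(0.0246))
pen 297 (array([0.4751, 0.3605]), np.float32(-33.0), np.float64(0.1255), np.float64(0.0131))
red 111 (array([0.5089, 0.3386]), np.float32(-33.6), np.float64(0.0448), np.float64(0.0131))
yellow [0.6191 0.1108 0.05  ] [[0.709, 0.206], [0.713, 0.021], [0.529, 0.017], [0.525, 0.199]]
green [ 0.6012 -0.152   0.05  ] [[0.691, -0.058], [0.696, -0.243], [0.512, -0.244], [0.507, -0.063]]
468 278 [ 0.4211 -0.3348  0.0152]
157 257 [0.4728 0.3571 0.0136]
267 190 [0.6236 0.1141 0.0077]
386 197 [ 0.6074 -0.1568  0.    ]
```

View pics/crop1.png

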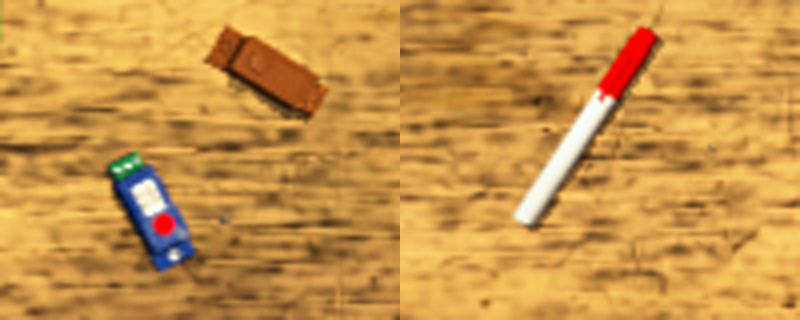

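The crop confirms both: a blue housing with a red spot and green terminal (left), with the brown look-alike to its upper right, and the white pen with a red cap (right). Measured sizes (65x24.6 mm, 125.5x13 mm) match the description. Next I move above the module.

```bash
python3 -m pendant '[{"jaw":0.6,"linear":[0,0,0],"twist":-4.1},{"jaw":0.6,"linear":[2.5,-1.24,0],"twist":0},{"jaw":0.6,"linear":[2.5,-1.24,0],"twist":0},{"jaw":0.6,"linear":[2.5,-1.24,0],"twist":0},{"jaw":0.6,"linear":[2.5,-1.24,0],"twist":0},{"jaw":0.6,"linear":[2.5,-1.24,0],"twist":0},{"jaw":0.6,"linear":[2.5,-1.24,0],"twist":0},{"jaw":0.6,"linear":[2.5,-1.24,0],"twist":0},{"jaw":0.6,"linear":[2.5,-1.24,0],"twist":0},{"jaw":0.6,"linear":[2.5,-1.24,0],"twist":0},{"jaw":0.6,"linear":[2.5,-1.24,0],"twist":0},{"jaw":0.6,"linear":[2.5,-1.24,0],"twist":0}]' 15
python3 -m pendant '[{"jaw":0.6,"linear":[0,0,0],"twist":0},{"jaw":0.6,"linear":[0,0,0],"twist":0},{"jaw":0.6,"linear":[0,0,0],"twist":0}]'
cat >> h.py <<'E'
from scipy.spatial.transform import Rotation as Ro
def go(P,yaw):
    "shift in tool axes (cm) AFTER twist, twist deg"
    s=robot.get_obs(); R=Ro.from_quat(s['tool_rot']).as_matrix(); y=np.degrees(np.arctan2(R[1,0],R[0,0]))
    d=np.array(P)-s['position']; a=np.radians(yaw)
    X=np.array([np.cos(a),np.sin(a)]); Y=np.array([np.sin(a),-np.cos(a)])
    print('pos',s['position'].round(4),'yaw',y.round(2),'tilt z',R[:,2].round(3),'| twist',(-((yaw-y+180)%360-180)).round(2),'cm',(100*np.array([d[:2]@X,d[:2]@Y,-d[2]])).round(2))
E
python3 - <<'E'
from h import *
go([.4236,-.333,.02],26.4)
c=snap('wrist'); im=c['color']; H,S,V=cv2.split(cv2.cvtColor(im,cv2.COLOR_BGR2HSV))
M=((H>100)&(H<130)&(S>120)).astype(np.uint8)
n,l,st,ce=cv2.connectedComponentsWithStats(M); i=1+st[1:,4].argmax(); print(st[i],ce[i])
ys,xs=np.nonzero(l==i); q=cv2.boxPoints(cv2.minAreaRect(np.c_[xs,ys].astype(np.float32)))
p=onz(c,q,.016); print(p.round(4), p.mean(0)); print(proj(c,[.4236,-.333,.016]))
cv2.imwrite('pics/w1.png',im)
E
```

```text
time: 1.1
position: [0.4235, -0.3321, 0.2392]
tool_rot: [0.974, 0.229, -0.0, -0.0]
ft_force: [-1.0, -0.5, -0.2]
grip_width: 0.0521
grip_force: 0.0
time: 1.35
position: [0.4229, -0.3338, 0.2394]
tool_rot: [0.973, 0.229, -0.0, 0.0]
ft_force: [-0.0, -0.3, -0.5]
grip_width: 0.0522
grip_force: 0.0
pos [ 0.4229 -0.3338  0.2394] yaw 26.47 tilt z [-0. -0. -1.] | twist 0.07 cm [ 0.1  -0.04 21.94]
[315 239   4   4   9] [316.22222222 241.        ]
[[ 0.3962 -0.341   0.016 ]
 [ 0.3976 -0.344   0.016 ]
 [ 0.3946 -0.3455  0.016 ]
 [ 0.3931 -0.3425  0.016 ]] [ 0.39536222 -0.34325303  0.016     ]
[[319.63451477 213.5779068 ]]
```

View pics/w1.png

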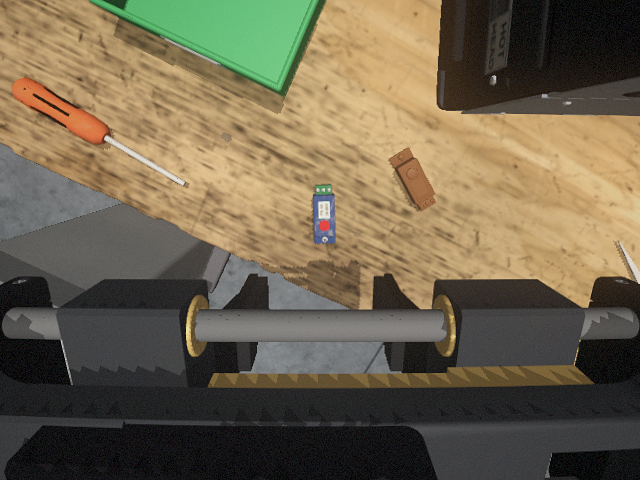

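Wrist view: module at (324,214), green end at (323,184), bolt end at (325,243), aligned with the fingers. That is about 4 px to the right of my prediction, so I check the position in all views.

```bash
python3 - <<'E'
from h import *
from h import cv2
for n,bx in(('wrist',(300,175,350,255)),('top',(440,250,500,310)),('scene',(395,325,425,365))):
    c=load(n); H,S,V=cv2.split(cv2.cvtColor(c['color'],cv2.COLOR_BGR2HSV)); x0,y0,x1,y1=bx
    M=(((H>40)&(H<135)&(S>80))|(((H<6)|(H>172))&(S>180)&(V>120))).astype(np.uint8)[y0:y1,x0:x1]
    M=cv2.morphologyEx(M,cv2.MORPH_CLOSE,np.ones((5,5),np.uint8))
    k,l,st,ce=cv2.connectedComponentsWithStats(M); i=1+st[1:,4].argmax(); ys,xs=np.nonzero(l==i)
    r=cv2.minAreaRect(np.c_[xs+x0,ys+y0].astype(np.float32)); print(n,r)
    q=cv2.boxPoints(r); p=onz(c,q,.012)[:,:2]; e=np.linalg.norm(np.roll(p,-1,0)-p,axis=1)
    d=p[1]-p[0] if e[0]>e[1] else p[2]-p[1]
    print(p.mean(0).round(4),e.round(4),np.degrees(np.arctan2(d[1],d[0])).round(1))
E
```

```text
wrist ((323.587890625, 213.54869079589844), (57.58646774291992, 20.091506958007812), 88.02507019042969)
[ 0.4242 -0.3375] [0.0212 0.0633 0.0222 0.0633] -151.0
top ((467.2540588378906, 276.9242858886719), (29.52891731262207, 10.917381286621094), 62.10273361206055)
[ 0.4237 -0.334 ] [0.0247 0.0652 0.0246 0.0652] -153.6
scene ((409.74322509765625, 347.04058837890625), (9.370742797851562, 18.9058837890625), 9.462321281433105)
[ 0.4085 -0.3441] [0.0518 0.0209 0.0516 0.0202] 27.0
```

```bash
python3 -m pendant '[{"jaw":0.6,"linear":[0.05,0.25,0],"twist":-1.2},{"jaw":0.6,"linear":[0,0,3],"twist":0},{"jaw":0.6,"linear":[0,0,3],"twist":0},{"jaw":0.6,"linear":[0,0,3],"twist":0},{"jaw":0.6,"linear":[0,0,3],"twist":0},{"jaw":0.6,"linear":[0,0,3],"twist":0},{"jaw":0.6,"linear":[0,0,2.5],"twist":0},{"jaw":0.6,"linear":[0,0,2],"twist":0},{"jaw":0.6,"linear":[0,0,1.5],"twist":0},{"jaw":0.6,"linear":[0,0,0.9],"twist":0},{"jaw":0.6,"linear":[0,0,0],"twist":0},{"jaw":0.6,"linear":[0,0,0],"twist":0}]' 15
python3 -m pendant '[{"jaw":0.15,"linear":[0,0,0],"twist":0},{"jaw":0.15,"linear":[0,0,0],"twist":0},{"jaw":0.15,"linear":[0,0,0],"twist":0},{"jaw":0.15,"linear":[0,0,0],"twist":0},{"jaw":0.15,"linear":[0,0,0],"twist":0},{"jaw":0.15,"linear":[0,0,0],"twist":0}]' 15
```

```text
time: 2.4
position: [0.4244, -0.3364, 0.0205]
tool_rot: [0.971, 0.238, -0.0, 0.0]
ft_force: [0.2, 0.5, 0.1]
grip_width: 0.0527
grip_force: 0.0
time: 2.9
position: [0.4249, -0.3357, 0.021]
tool_rot: [0.971, 0.239, 0.0, 0.0]
ft_force: [-0.4, -0.5, 3.1]
grip_width: 0.0238
grip_force: 15.0
```

```bash
python3 -m pendant '[{"jaw":0.15,"linear":[0,0,-1],"twist":0},{"jaw":0.15,"linear":[0,0,-2],"twist":0},{"jaw":0.15,"linear":[0,0,-2],"twist":0},{"jaw":0.15,"linear":[0,0,-2.5],"twist":0},{"jaw":0.15,"linear":[0,0,-2.5],"twist":0},{"jaw":0.15,"linear":[1.5,-0.4,-1],"twist":0},{"jaw":0.15,"linear":[2.9,-0.8,-1],"twist":0},{"jaw":0.15,"linear":[2.9,-0.8,0],"twist":0},{"jaw":0.15,"linear":[2.9,-0.8,0],"twist":0},{"jaw":0.15,"linear":[2.9,-0.8,0],"twist":0},{"jaw":0.15,"linear":[2.9,-0.8,0],"twist":0},{"jaw":0.15,"linear":[2.9,-0.8,0],"twist":0}]'
python3 -m pendant '[{"jaw":0.15,"linear":[2.9,-0.8,0],"twist":0},{"jaw":0.15,"linear":[1.4,-0.4,0],"twist":0},{"jaw":0.15,"linear":[0,0,0],"twist":0},{"jaw":0.15,"linear":[0,0,0],"twist":0}]'
python3 - <<'E'
from h import *
go([.601,-.172,.026],27.6)
c=snap('wrist');cv2.imwrite('pics/w2.png',c['color'])
E
```

```text
time: 3.9
position: [0.5686, -0.2004, 0.1413]
tool_rot: [0.971, 0.239, -0.0, 0.0]
ft_force: [0.4, -0.2, -0.3]
grip_width: 0.0237
grip_force: 15.0
time: 4.23
position: [0.6001, -0.1708, 0.1406]
tool_rot: [0.971, 0.24, -0.001, 0.0]
ft_force: [-0.2, -0.4, -1.2]
grip_width: 0.0238
grip_force: 15.0
pos [ 0.6001 -0.1708  0.1406] yaw 27.75 tilt z [-0.001 -0.    -1.   ] | twist 0.15 cm [ 0.02  0.15 11.46]
```

View pics/w2.png

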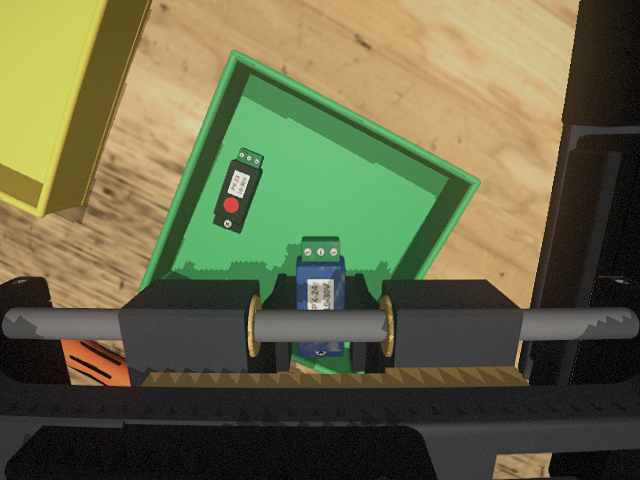

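The module is held level at (320,300) over the tray. The black one at (238,190) is clear. Lowering now.

```bash
python3 -m pendant '[{"jaw":0.15,"linear":[0,0,2],"twist":0},{"jaw":0.15,"linear":[0,0,2],"twist":0},{"jaw":0.15,"linear":[0,0,2],"twist":0},{"jaw":0.15,"linear":[0,0,2],"twist":0},{"jaw":0.15,"linear":[0,0,1.5],"twist":0},{"jaw":0.15,"linear":[0,0,1],"twist":0},{"jaw":0.15,"linear":[0,0,0.7],"twist":0},{"jaw":0.15,"linear":[0,0,0.3],"twist":0},{"jaw":0.15,"linear":[0,0,0],"twist":0},{"jaw":0.15,"linear":[0,0,0],"twist":0}]'
python3 -m pendant '[{"jaw":0.45,"linear":[0,0,0],"twist":0},{"jaw":0.45,"linear":[0,0,0],"twist":0},{"jaw":0.45,"linear":[0,0,0],"twist":0},{"jaw":0.45,"linear":[0,0,0],"twist":0},{"jaw":0.45,"linear":[0,0,-1],"twist":0},{"jaw":0.45,"linear":[0,0,-2],"twist":0},{"jaw":0.45,"linear":[0,0,-3],"twist":0},{"jaw":0.45,"linear":[0,0,-3],"twist":0},{"jaw":0.45,"linear":[0,0,-3],"twist":0},{"jaw":0.45,"linear":[0,0,-3],"twist":0},{"jaw":0.45,"linear":[0,0,-3],"twist":0},{"jaw":0.45,"linear":[0,0,0],"twist":0}]'
python3 - <<'E'
from h import *
go([.475,.3605,.2],147)
E
```

```text
time: 5.12
position: [0.6008, -0.1719, 0.0263]
tool_rot: [0.971, 0.239, 0.001, 0.0]
ft_force: [-0.6, 0.6, -0.1]
grip_width: 0.0237
grip_force: 15.0
time: 6.12
position: [0.6041, -0.1727, 0.2133]
tool_rot: [0.971, 0.239, 0.005, 0.004]
ft_force: [1.4, -0.7, 0.9]
grip_width: 0.0391
grip_force: 0.0
pos [ 0.6041 -0.1727  0.2133] yaw 27.65 tilt z [ 0.013 -0.006 -1.   ] | twist -119.35 cm [39.87 37.69  1.33]
```

```bash
python3 -m pendant '[{"jaw":0.45,"linear":[0,0,0],"twist":-7},{"jaw":0.45,"linear":[0,0,0],"twist":-7},{"jaw":0.45,"linear":[0,0,0],"twist":-7},{"jaw":0.45,"linear":[0,0,0],"twist":-7},{"jaw":0.45,"linear":[0,0,0],"twist":-7},{"jaw":0.45,"linear":[0,0,0],"twist":-7},{"jaw":0.45,"linear":[0,0,0],"twist":-7},{"jaw":0.45,"linear":[0,0,0],"twist":-7},{"jaw":0.45,"linear":[0,0,0],"twist":-7},{"jaw":0.45,"linear":[0,0,0],"twist":-7},{"jaw":0.45,"linear":[0,0,0],"twist":-7},{"jaw":0.45,"linear":[0,0,0],"twist":-7}]'
python3 -m pendant '[{"jaw":0.45,"linear":[0,0,0],"twist":-7},{"jaw":0.45,"linear":[0,0,0],"twist":-7},{"jaw":0.45,"linear":[0,0,0],"twist":-7},{"jaw":0.45,"linear":[0,0,0],"twist":-7},{"jaw":0.45,"linear":[0,0,0],"twist":-7},{"jaw":0.45,"linear":[0,0,0],"twist":0},{"jaw":0.45,"linear":[0,0,0],"twist":0}]'
python3 - <<'E'
from h import *
go([.475,.3605,.2],147)
c=load('top'); n=snap('top'); cv2.imwrite('pics/t2.png',n['color'][100:320])
E
```

```text
time: 7.12
position: [0.6001, -0.171, 0.2056]
tool_rot: [0.559, 0.829, -0.0, -0.0]
ft_force: [-0.4, -0.2, -0.9]
grip_width: 0.0392
grip_force: 0.0
time: 7.7
position: [0.6002, -0.171, 0.2056]
tool_rot: [0.289, 0.957, 0.0, -0.0]
ft_force: [0.3, -0.2, -0.3]
grip_width: 0.0392
grip_force: 0.0
pos [ 0.6002 -0.171   0.2056] yaw 146.46 tilt z [-0.  0. -1.] | twist -0.54 cm [39.45 37.76  0.56]
```

View pics/t2.png

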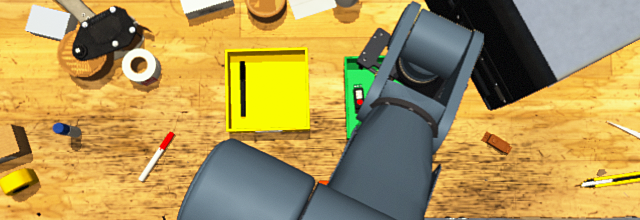

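The arm hides the green tray here, and the marker at (157,157 in the crop) is undisturbed. On to the marker.

```bash
python3 -m pendant '[{"jaw":0.45,"linear":[1.5,1.4,0],"twist":-0.5},{"jaw":0.45,"linear":[2.2,2.1,0],"twist":0},{"jaw":0.45,"linear":[2.2,2.1,0],"twist":0},{"jaw":0.45,"linear":[2.2,2.1,0],"twist":0},{"jaw":0.45,"linear":[2.2,2.1,0],"twist":0},{"jaw":0.45,"linear":[2.2,2.1,0],"twist":0},{"jaw":0.45,"linear":[2.2,2.1,0],"twist":0},{"jaw":0.45,"linear":[2.2,2.1,0],"twist":0},{"jaw":0.45,"linear":[2.2,2.1,0],"twist":0},{"jaw":0.45,"linear":[2.2,2.1,0],"twist":0},{"jaw":0.45,"linear":[2.2,2.1,0],"twist":0},{"jaw":0.45,"linear":[2.2,2.1,0],"twist":0}]'
python3 -m pendant '[{"jaw":0.45,"linear":[2.2,2.1,0],"twist":0},{"jaw":0.45,"linear":[2.2,2.1,0],"twist":0},{"jaw":0.45,"linear":[2.2,2.1,0],"twist":0},{"jaw":0.45,"linear":[2.2,2.1,0],"twist":0},{"jaw":0.45,"linear":[2.2,2.1,0],"twist":0},{"jaw":0.45,"linear":[1.5,1.5,0],"twist":0},{"jaw":0.45,"linear":[0,0,0],"twist":0},{"jaw":0.45,"linear":[0,0,0],"twist":0},{"jaw":0.45,"linear":[0,0,0],"twist":0}]'
python3 - <<'E'
from h import *
c=snap('wrist'); im=c['color']; cv2.imwrite('pics/w3.png',im)
H,S,V=cv2.split(cv2.cvtColor(im,cv2.COLOR_BGR2HSV))
print(proj(c,[[.475,.3605,.007]]))
M=((((H<6)|(H>172))&(S>150))|((S<50)&(V>150))).astype(np.uint8); M[290:]=0
n,l,st,ce=cv2.connectedComponentsWithStats(M)
for i in range(1,n):
    if st[i,4]<300: continue
    ys,xs=np.nonzero(l==i); p=onz(c,cv2.boxPoints(cv2.minAreaRect(np.c_[xs,ys].astype(np.float32))),.008)[:,:2]
    e=np.linalg.norm(np.roll(p,-1,0)-p,axis=1); d=p[1]-p[0] if e[0]>e[1] else p[2]-p[1]
    print(st[i],p.mean(0).round(4),e.round(4),np.degrees(np.arctan2(d[1],d[0])))
n=snap('top'); cv2.imwrite('pics/t3.png',n['color'][130:310]); go([.475,.3605,.019],147)
E
```

```text
time: 8.75
position: [0.5172, 0.1755, 0.2057]
tool_rot: [0.284, 0.959, 0.0, 0.0]
ft_force: [0.4, 0.5, -0.3]
grip_width: 0.0389
grip_force: 0.0
time: 9.5
position: [0.4778, 0.3422, 0.2055]
tool_rot: [0.283, 0.959, -0.0, 0.0]
ft_force: [-0.1, 0.3, 0.5]
grip_width: 0.0393
grip_force: 0.0
[[333.72755769 205.90770518]]
[ 325  142   14  127 1573] [0.4753 0.3577] [0.0123 0.126  0.0135 0.126 ] -32.1151015255427
pos [0.4781 0.3416 0.2055] yaw 147.02 tilt z [-0. -0. -1.] | twist 0.02 cm [ 1.29  1.42 18.65]
```

View pics/w3.png

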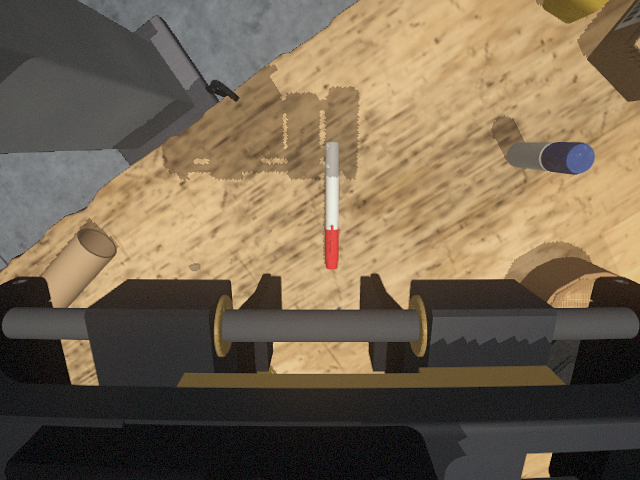

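View pics/t3.png

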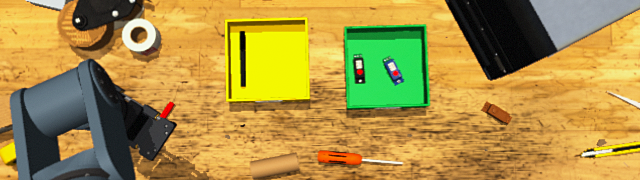

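The top view shows the blue module lying in the green tray at (392,70 in the crop). The marker sits upright in the wrist view at (332,205), and both views agree on (0.475, 0.359). Grasping now.

```bash
python3 -m pendant '[{"jaw":0.45,"linear":[1.2,1.3,0],"twist":-0.4},{"jaw":0.45,"linear":[0,0,3],"twist":0},{"jaw":0.45,"linear":[0,0,3],"twist":0},{"jaw":0.45,"linear":[0,0,3],"twist":0},{"jaw":0.45,"linear":[0,0,3],"twist":0},{"jaw":0.45,"linear":[0,0,2.5],"twist":0},{"jaw":0.45,"linear":[0,0,2],"twist":0},{"jaw":0.45,"linear":[0,0,1.3],"twist":0},{"jaw":0.45,"linear":[0,0,0.8],"twist":0},{"jaw":0.45,"linear":[0,0,0],"twist":0},{"jaw":0.45,"linear":[0,0,0],"twist":0}]' 15
python3 -m pendant '[{"jaw":0.05,"linear":[0,0,0],"twist":0},{"jaw":0.05,"linear":[0,0,0],"twist":0},{"jaw":0.05,"linear":[0,0,0],"twist":0},{"jaw":0.05,"linear":[0,0,0],"twist":0},{"jaw":0.05,"linear":[0,0,0],"twist":0},{"jaw":0.05,"linear":[0,0,0],"twist":0}]' 15
python3 - <<'E'
from h import *
go([.619,.09,.12],147.4)
E
```

```text
time: 10.52
position: [0.4756, 0.3599, 0.02]
tool_rot: [0.28, 0.96, 0.0, 0.0]
ft_force: [0.0, 0.5, 0.0]
grip_width: 0.0393
grip_force: 0.0
time: 11.02
position: [0.4749, 0.3602, 0.02]
tool_rot: [0.279, 0.96, 0.0, 0.0]
ft_force: [-1.5, 0.2, 2.7]
grip_width: 0.014
grip_force: 15.0
pos [0.4749 0.3602 0.02  ] yaw 147.54 tilt z [ 0.  0. -1.] | twist 0.14 cm [-26.7 -15.  -10. ]
```

```bash
python3 -m pendant '[{"jaw":0.05,"linear":[0,0,-1],"twist":0},{"jaw":0.05,"linear":[0,0,-2],"twist":0},{"jaw":0.05,"linear":[0,0,-2.5],"twist":0},{"jaw":0.05,"linear":[0,0,-2.5],"twist":0},{"jaw":0.05,"linear":[0,0,-2],"twist":0},{"jaw":0.05,"linear":[-1.4,-0.8,-1],"twist":0},{"jaw":0.05,"linear":[-2.7,-1.5,-1],"twist":0},{"jaw":0.05,"linear":[-2.7,-1.5,0],"twist":0},{"jaw":0.05,"linear":[-2.7,-1.5,0],"twist":0},{"jaw":0.05,"linear":[-2.7,-1.5,0],"twist":0},{"jaw":0.05,"linear":[-2.7,-1.5,0],"twist":0},{"jaw":0.05,"linear":[-2.7,-1.5,0],"twist":0}]'
python3 -m pendant '[{"jaw":0.05,"linear":[-2.7,-1.5,0],"twist":0},{"jaw":0.05,"linear":[-2.7,-1.5,0],"twist":0},{"jaw":0.05,"linear":[-2.7,-1.5,0],"twist":0},{"jaw":0.05,"linear":[-1.1,-0.7,0],"twist":0},{"jaw":0.05,"linear":[0,0,0],"twist":0},{"jaw":0.05,"linear":[0,0,0],"twist":0},{"jaw":0.05,"linear":[0,0,0],"twist":0}]'
python3 - <<'E'
from h import *
go([.619,.09,.026],147.4)
c=snap('wrist');cv2.imwrite('pics/w4.png',c['color'])
E
```

```text
time: 12.02
position: [0.5711, 0.1817, 0.1403]
tool_rot: [0.279, 0.96, 0.0, 0.0]
ft_force: [-0.9, -0.5, -1.5]
grip_width: 0.014
grip_force: 15.0
time: 12.6
position: [0.6191, 0.091, 0.1395]
tool_rot: [0.279, 0.96, 0.0, -0.001]
ft_force: [-0.2, 0.6, -0.3]
grip_width: 0.0135
grip_force: 15.0
pos [0.6191 0.091  0.1395] yaw 147.57 tilt z [-0.002  0.001 -1.   ] | twist 0.17 cm [-0.04 -0.09 11.35]
```

View pics/w4.png

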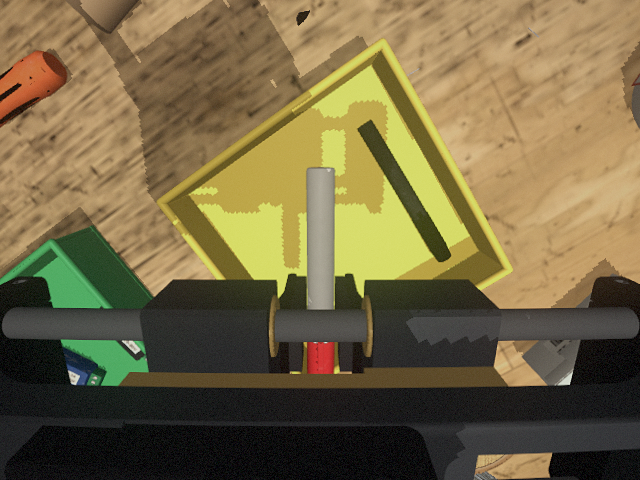

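The marker is held level at (320,240) over the yellow tray, clear of the black one at (405,190). Lowering and releasing.

```bash
python3 -m pendant '[{"jaw":0.05,"linear":[0,0,2],"twist":0},{"jaw":0.05,"linear":[0,0,2],"twist":0},{"jaw":0.05,"linear":[0,0,2],"twist":0},{"jaw":0.05,"linear":[0,0,2],"twist":0},{"jaw":0.05,"linear":[0,0,1.5],"twist":0},{"jaw":0.05,"linear":[0,0,1],"twist":0},{"jaw":0.05,"linear":[0,0,0.6],"twist":0},{"jaw":0.05,"linear":[0,0,0.3],"twist":0},{"jaw":0.05,"linear":[0,0,0],"twist":0},{"jaw":0.05,"linear":[0,0,0],"twist":0}]'
python3 -m pendant '[{"jaw":0.35,"linear":[0,0,0],"twist":0},{"jaw":0.35,"linear":[0,0,0],"twist":0},{"jaw":0.35,"linear":[0,0,0],"twist":0},{"jaw":0.35,"linear":[0,0,0],"twist":0},{"jaw":0.35,"linear":[0,0,-1],"twist":0},{"jaw":0.35,"linear":[0,0,-2],"twist":0},{"jaw":0.35,"linear":[0,0,-3],"twist":0},{"jaw":0.35,"linear":[0,0,-3],"twist":0},{"jaw":0.35,"linear":[0,0,-3],"twist":0},{"jaw":0.35,"linear":[0,0,-3],"twist":0},{"jaw":0.35,"linear":[0,0,-3],"twist":0},{"jaw":0.35,"linear":[0,0,0],"twist":0}]'
python3 -m pendant '[{"jaw":0.35,"linear":[2,1.5,0],"twist":0},{"jaw":0.35,"linear":[2.5,1.5,0],"twist":0},{"jaw":0.35,"linear":[2.5,1.5,0],"twist":0},{"jaw":0.35,"linear":[2.5,1.5,0],"twist":0},{"jaw":0.35,"linear":[2.5,1.5,0],"twist":0},{"jaw":0.35,"linear":[2.5,1.5,0],"twist":0},{"jaw":0.35,"linear":[2.5,1.5,0],"twist":0},{"jaw":0.35,"linear":[2.5,1.5,0],"twist":0},{"jaw":0.35,"linear":[2,1.5,0],"twist":0},{"jaw":0.35,"linear":[0,0,0],"twist":0},{"jaw":0.35,"linear":[0,0,0],"twist":0},{"jaw":0.35,"linear":[0,0,0],"twist":0}]'
python3 - <<'E'
from h import *
n=snap('top'); cv2.imwrite('pics/t5.png',cv2.resize(n['color'][130:270,200:460],None,fx=3,fy=3))
E
```

```text
time: 13.48
position: [0.6209, 0.09, 0.0263]
tool_rot: [0.279, 0.96, 0.0, 0.001]
ft_force: [-0.2, -0.0, -0.3]
grip_width: 0.0138
grip_force: 15.0
time: 14.48
position: [0.6244, 0.0897, 0.2134]
tool_rot: [0.279, 0.96, 0.002, 0.007]
ft_force: [1.2, 0.4, 0.8]
grip_width: 0.0304
grip_force: 0.0
time: 15.48
position: [0.5115, 0.3186, 0.2056]
tool_rot: [0.279, 0.96, -0.0, 0.0]
ft_force: [-0.8, -1.2, 0.2]
grip_width: 0.03
grip_force: 0.0
```

View pics/t5.png

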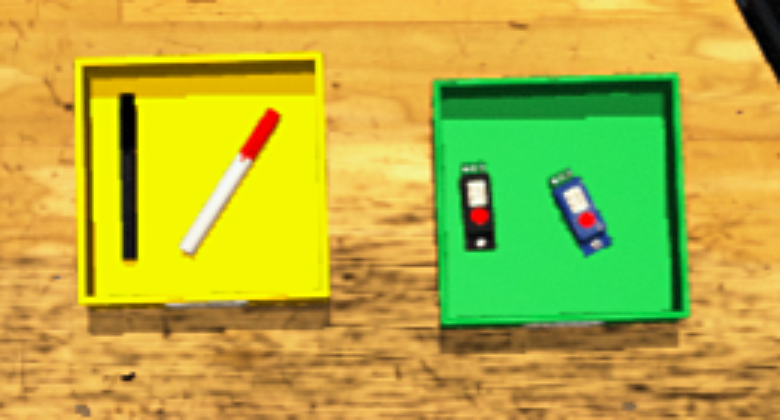

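The marker lies flat in the yellow tray at (230,182) and the module flat in the green tray at (578,212), both well inside the walls. Handing in.

```bash
python3 -c "
from rig import robot
print(robot.hand_in())"
```

```text
the job is handed in; nothing more can be done
None
```

The job is handed in at about 15.5 s: the last top view shows the blue module flat in the green tray and the red-capped marker flat in the yellow tray, both released with the arm clear; the hand-in returned no verdict.

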